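Bring the sample tube of the rotator to the top

TASK

The spoked wheel of the tube rotator carries one capped sample tube. Push its spokes round one after another with the fingertips, slowly and without flicking, until the tube's spoke stands straight up with the cap at the top, ready for unloading, and leave the wheel at rest there. Do not touch the tube, do not pull anything off the wheel, and leave the beaker, bottle and tube rack where they stand.

Things in the scene. Friction and masses are not known exactly. Their poses are not given: they have to be found in the camera images.
- rotator: Bench tube rotator, a fixed stand. Origin on the table under it; z up; x is the wheel's axle, from motor housing to wheel; may stand turned by up to 0.35 rad. Dark base plate, x -85 to +125 mm, y -95 to +95, 12 high. Grey housing, x -75 to +35 mm, y -55 to +55, top at 195. The wheel turns in the upright plane x = 85 mm about the level axle at 170 mm height.
- hub (a point): Centre of the wheel, on the axle, mid-plane of the spokes, 170 mm above the table; axes as rotator. No rim: a grey hub disc (radius 30 mm, 20 thick) and six equal straight aluminium spokes 60 degrees apart, ending 120 mm from the axle, with open gaps between. Spokes are 20 mm wide in the wheel's plane and 10 mm thick along the axle (-5 to +5).
- spoke_end (a point): Middle of the outer end of the tube's own spoke, 120 mm from the axle, in the mid-plane. On its +x face each of the six spokes has a black clip: two jaws at 70 to 100 mm from the axle, 21 mm wide over both, reaching 18 mm out from the mid-plane.
- rotor (a joint): Turn of the wheel (rad) about the rotator's +x: at 0 and every multiple of 2 pi the tube's spoke is straight up; at +pi/2 it points along the rotator's -y, at -pi/2 along +y. It turns either way, no stop in several turns. Even friction of 0.12 N m: it stays where it is left. Starts between 1.75 and 4.53.
- tube: White sample tube, 16 mm across, the only one on the wheel, pressed in a clip on the +x face of one spoke. Origin on the axle; z runs outward along its spoke; its centre line is 14 mm out (+x) from the spokes' mid-plane. It reaches from 30 to 150 mm from the axle; the last 18 mm is a grey cap, 22 mm across, beyond the spoke's end. It slides out of the clip if pulled with over 6 N.
- cap_end (a point): Centre of the outer face of the tube's cap, 150 mm from the axle.
- beaker: Bystander: open clear plastic beaker, 84 mm across, 110 high, stands beside the rotator. Origin under its centre.
- bottle: Bystander: capped amber bottle, 60 mm across, 130 high, stands beside the rotator. Origin under its centre.
- rack: Bystander: low grey rack of small white-capped tubes, 70 x 160 mm, 38 high, beyond the wheel. Origin under its centre.

How it is judged:
At the end, for the whole second after the job is handed in: The tube's spoke points straight up: the end of the cap is above the axle and within 15 mm to either side of the vertical through it (about 6 degrees), and the wheel is at rest (y of cap_end in the frame of rotator between -0.015 and 0.015 m and z of cap_end in the frame of rotator above 0.3 m and velocity of joint rotor between -0.05 and 0.05 rad/s); the robot touches nothing.
It fails at once if the robot touches the sample tube (contact force between any of the fingers, the arm and tube above 0.5 N).
It fails at once if the tube is pulled along or out of its clip (over 4 mm) (distance between cap_end and hub above 0.1555 m).
It fails at once if the wheel is flicked or spun (over 3 rad/s) (velocity of joint rotor above 3 rad/s or velocity of joint rotor below -3 rad/s).
It fails at once if the beaker, bottle or rack is moved or lifted (over 15 mm) (distance of any of beaker, bottle, rack from where it was at the start of the episode above 0.015 m).
It also fails if it takes over 48 s, if anything falls off the work surface, if the arm or the gripper's body presses on something with over 40 N, if the wrist force passes 120 N, or if a joint passes its speed limit or range.

ROBOT

A 6-joint arm with a two-finger parallel gripper is mounted at the origin on the work surface. World frame = base frame: x ahead of the robot, y to its left, z up, the work surface at z = 0. Lengths are in m, angles in rad, forces in N, time in s.
With the tool pointing down it reaches from about 0.15 to 0.775 m from the base axis. Payload 6.1 kg.
Tool frame: the origin (TCP) lies on the centre line of the jaws, within the pads' length; the fingertips stand 22 mm ahead of it and the grasp point (between the pads) lies 3 mm ahead of it; y points along the fingers, z is the direction in which the jaws open and shut, and the axes are right-handed (so a half turn about y gives the same grasp; the last joint's range is limited). The gripper opens to 85 mm and grips with 20 to 120 N. Pads are 22 mm wide; open, the fingers measure 114 mm over their backs; the gripper's body (76 mm by 85 mm) begins 54 mm behind the grasp point. The pads swing forward as they close: fully open they stand 13 mm farther back than shut.
Start: joints at [-1.315, 0.126, -0.04, 1.405, 0, 1.571], TCP at [0.133, -0.508, 0.253] pointing down, gripper open.
Joint ranges: [-2.72, 2.72], [-0.95, 1.95], [-1.27, 1.35], [-1.78, 2.02], [-1.46, 1.47], [-3.14, 3.14]. Speed limits (rad/s): [2.39, 2.39, 3.01, 3.14, 3.14, 3.14].

INTERFACE

Orientations are given as a 3x3 rotation matrix whose columns are the frame's x, y, z axes.
In Python, from cell import bot gives the robot as it stands.
- The arm moves only by the tool step_arm, never from a script. Its argument "targets" is a list of rows, each an object with "translation": the shift along the tool's x, y, z in cm, a list of three; "twist": the turn, a rotation vector about the tool's x, y, z in rad, a list of three; "claw": the finger opening in cm, from 0 to 8.54. A call has exactly 5 rows; each row shifts and turns the pose as measured when the row begins, along the tool's axes as they then stand; what a row does not reach is not made up. A row lasts 1/10 s, in which the tool goes at most 50 mm and 8.59 degrees, less where a joint would pass 70% of its speed; a pose out of reach is approached as far as the arm can. A call is refused whole if a number of a shift passes 5 or a number of a turn 0.15, either way. A call with a gripper value outside its range is refused whole. The fingers move at their own pace and stop on an object; the grip force is fixed at half the most. Time passes only in rows, so rows that do not move let the fingers close, or fill a call up. It gives the time, the measured TCP pose, the force and the opening at its end, in the units of the state.
- bot.state(): the state, without advancing time (a new reading comes with each control period).
- bot.read_camera(name): name is "side" or "top" or "wrist"; returns the picture (400x640x3 uint8, red, green, blue); there is no depth.
- bot.calibration(name): a dict with "vertical_fov" (degrees; the focal length in pixels is half the picture's height over the tangent of half this angle, whatever the lens; pixels are square), "cx", "cy" (the principal point, pixels), "xyz" and "orientation" of the camera in the world; the wrist camera has in their place "mount" (4x4, takes a point from camera to tool coordinates, whose origin is the TCP and whose axes are the tool frame's). Camera axes: x right, y up, looking along -z (the intrinsics and any distortion apply to the point x, -y, -z); pixel columns grow to the right and rows downward; lengths in m; the calibration is good to about 2 mm. A picture is of the moment at which its call begins: read the wrist's pose just before it. calibration takes no time and is no camera call.
- bot.finish_job(): hands the job in, once; it reports no verdict.
Trained networks look in the newest picture that a camera, given by its name, has taken for a name from the list of things; names that differ only in an ending like _2 or _b are one class to them, and where a whole thing is asked for, a point or a joint stands for the part that bears it (a point fixed in the world has none). Each returns a list of dicts, best first, with "p" (0 to 1); they miss things now and then, are a little off and sometimes report something else, mostly with a low value. They report only what shows in the picture. A call takes as long as a camera call.
- bot.silhouettes(name, camera): "region" (400x640 bool, what is visible of it) and "rect" ([left, top, width, height] in pixels, round what is visible of it).
The state is a dict: "time_s": time; "joints": joint angles; "qd": joint speeds; "joint_torque": joint torques, N m; "eef_pos": TCP position; "tool_rot": TCP orientation; "contact_force": force on the tool from outside, world axes, zero at the start; "torque": the same for the moment, N m; "width": finger opening in m.
Only numpy, scipy, OpenCV 4.12 (cv2) and the standard library are available. Lean on these libraries where they do the work, as an engineer would, in place of code of your own. Each camera call takes 0.05 s, during which the arm holds its last target.

## Working session

There is one attempt and no reset: what is moved stays moved. The work goes in short steps, Python scripts to look and compute and a tool call to move; the robot and the scene stay as the last step left them, time stands still between calls to the robot, and variables do not carry over. Pictures are saved under pics/ and viewed, and the job is handed in when it is done.

Besides the shell and the picture viewer there is one more tool, called after "Request:" by a JSON object that holds its "fn" and its "kwargs". step_arm: Moves the arm, as the interface text tells. Its arguments: {"type":"object","properties":{"targets":{"type":"array","items":{"type":"object","properties":{"translation":{"type":"array","items":{"type":"number"}},"twist":{"type":"array","items":{"type":"number"}},"claw":{"type":"number"}}}}},"required":["targets"]}

```bash
mkdir -p pics; ls
python3 - <<'E'
from cell import bot
import cv2
for n in("side","top"):
    im=bot.read_camera(n); cv2.imwrite(f"pics/{n}0.png",im[:,:,::-1]); print(n,bot.calibration(n))
print(bot.state())
print(bot.calibration("wrist"))
E
```

```text
pics
side {'vertical_fov': 51.339268930171016, 'cx': 321.4387630007945, 'cy': 200.85534136426597, 'xyz': array([ 0.49053025, -0.97578792,  0.89588288]), 'orientation': array([[ 0.99357024,  0.07087359, -0.08828988],
       [-0.11291305,  0.5631622 , -0.81859574],
       [-0.0082953 ,  0.82330145,  0.56754375]])}
top {'vertical_fov': 54.85410414612947, 'cx': 320.4314572371791, 'cy': 200.7062419264086, 'xyz': array([0.51558867, 0.04202499, 1.28377265]), 'orientation': array([[-0.02369507,  0.99700466, -0.0736224 ],
       [-0.99970681, -0.02399756, -0.00322669],
       [-0.00498378,  0.07352436,  0.99728097]])}
{'time_s': 0.1, 'joints': array([-1.31498529e+00,  1.26321102e-01, -4.05180049e-02,  1.40540383e+00,
       -2.36229574e-05,  1.57081080e+00]), 'qd': array([ 1.96554288e-06, -4.73203641e-04,  3.63024419e-03, -9.65980892e-04,
       -1.25573360e-03, -9.20677024e-04]), 'joint_torque': array([-1.70708645e-03, -4.36905169e+01,  3.53605092e+01,  1.37059169e-02,
       -1.90390115e-04, -5.86804163e-06]), 'eef_pos': array([ 0.13274763, -0.50758488,  0.25260054]), 'tool_rot': array([[-9.67462052e-01, -3.88890199e-04,  2.53015864e-01],
       [-2.53016161e-01,  1.39355787e-03, -9.67461048e-01],
       [ 2.36438721e-05, -9.99998953e-01, -1.44660986e-03]]), 'contact_force': array([-0.00612704, -0.73404508, -0.64177852]), 'torque': array([ 0.00566507,  0.03782539, -0.02026388]), 'width': 0.08556953754470313}
{'vertical_fov': 63.829088982209946, 'cx': 318.07743535549247, 'cy': 199.2428545221509, 'mount': array([[ 2.52527063e-04, -9.56940282e-01, -2.90284743e-01,
        -7.32543019e-02],
       [-1.18397492e-03,  2.90284263e-01, -9.56939729e-01,
        -1.20614674e-01],
       [ 9.99999267e-01,  5.85343036e-04, -1.05968866e-03,
         6.02802879e-04],
       [ 0.00000000e+00,  0.00000000e+00,  0.00000000e+00,
         1.00000000e+00]])}
```

View pics/side0.png

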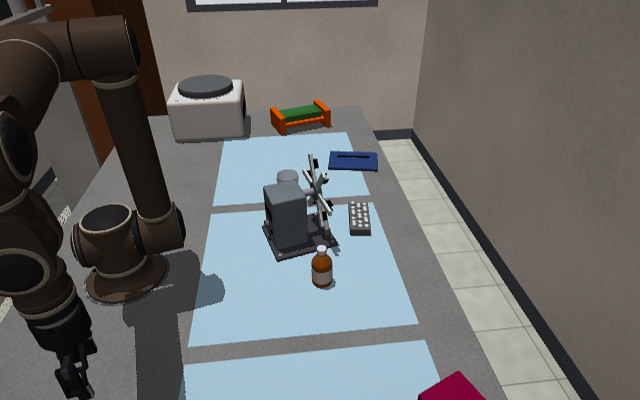

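View pics/top0.png

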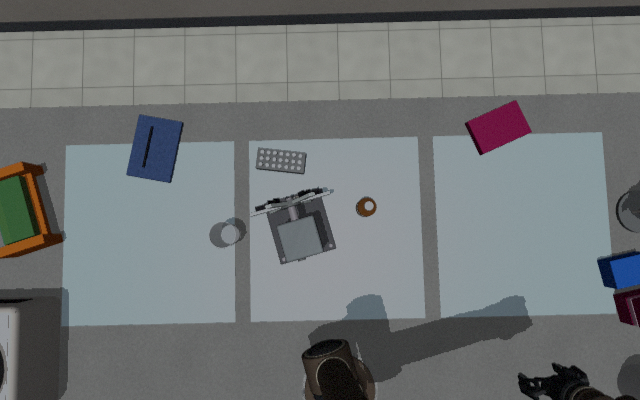

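Run:
```python
from cell import bot
import cv2,numpy as np
for n in("side","top"):
    im=cv2.imread(f"pics/{n}0.png")
    out={}
    for t in("rotator","rotor","tube","beaker","bottle","rack"):
        r=bot.silhouettes(t,n)
        for k in r[:2]: print(n,t,round(k["p"],2),k["rect"],k["region"].sum())
        if r: out[t]=r[0]["region"]
    np.savez(f"sil_{n}.npz",im=im,**out)
    x0,y0=(240,140) if n=="side" else(235,140)
    c=cv2.resize(im[y0:y0+130,x0:x0+160],None,fx=5,fy=4.6 if 0 else 4.6,interpolation=cv2.INTER_CUBIC) if 0 else cv2.resize(im[y0:y0+120,x0:x0+160],(800,600),interpolation=cv2.INTER_CUBIC)
    cv2.imwrite(f"pics/{n}0z.png",c)
print(bot.state()["time_s"])
```

```text
side rotator 0.61 [260.1, 153.6, 76.0, 106.8] 4694
side rotator 0.38 [348.0, 201.5, 20.7, 32.9] 675
side rotor 0.81 [301.5, 153.6, 33.1, 81.3] 986
side tube 0.64 [319.6, 204.7, 12.7, 30.0] 90
side beaker 0.53 [275.7, 167.9, 24.9, 16.8] 254
side bottle 0.83 [311.7, 243.2, 20.1, 44.9] 717
side rack 0.89 [348.3, 203.9, 21.7, 32.1] 671
top rotator 0.57 [248.8, 186.2, 87.3, 80.0] 3930
top rotor 0.82 [249.2, 187.4, 82.0, 25.7] 790
top beaker 0.81 [210.3, 217.6, 31.6, 32.5] 681
top beaker 0.35 [250.9, 187.0, 86.1, 76.4] 3910
top bottle 0.65 [357.0, 196.6, 18.8, 21.7] 365
top bottle 0.59 [251.2, 186.7, 76.8, 29.3] 745
top rack 0.66 [257.2, 148.7, 49.2, 27.5] 1105
0.7
```

View pics/side0z.png

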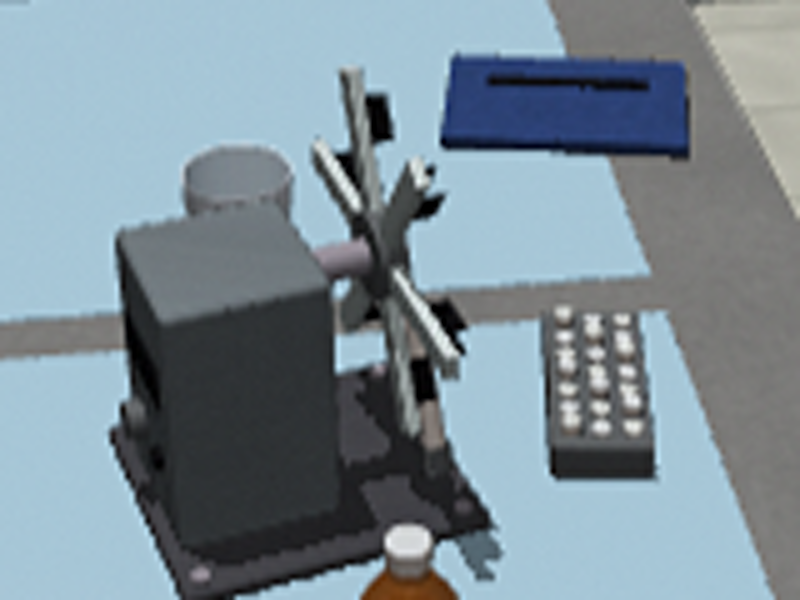

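View pics/top0z.png

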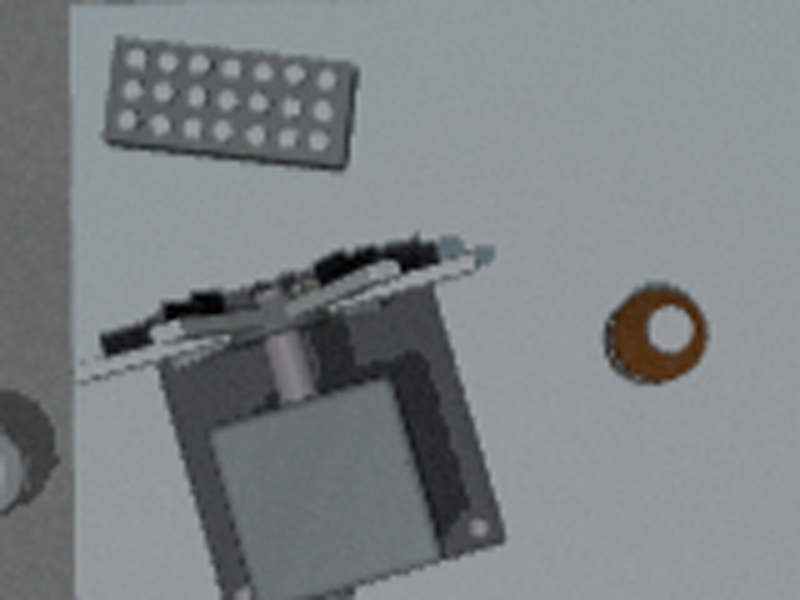

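```bash
cat > h.py <<'E'
import numpy as np,cv2
def proj(P,cal,T=None):
    P=np.atleast_2d(P); f=200/np.tan(np.radians(cal["vertical_fov"])/2)
    c=(P-cal["xyz"])@np.asarray(cal["orientation"])
    return np.c_[cal["cx"]+f*c[:,0]/-c[:,2], cal["cy"]-f*c[:,1]/-c[:,2]]
def box(a,b): return np.array([[x,y,z] for x in(a[0],b[0]) for y in(a[1],b[1]) for z in(a[2],b[2])],float)
def rotz(t): c,s=np.cos(t),np.sin(t); return np.array([[c,-s,0],[s,c,0],[0,0,1]])
def rx(t): c,s=np.cos(t),np.sin(t); return np.array([[1,0,0],[0,c,-s],[0,s,c]])
def cyl(r,z0,z1,x=0,n=16):
    a=np.linspace(0,2*np.pi,n,endpoint=False)
    return np.vstack([np.c_[x+r*np.cos(a),r*np.sin(a),0*a+z] for z in(z0,z1)])
def wheel(phi,tube=True):
    H=np.array([.085,0,.17]);o=[]
    for k in range(6):
        R=rx(phi+k*np.pi/3)
        o.append(("spoke",box([-.005,-.01,.02],[.005,.01,.12])@R.T+H))
        o.append(("clip",box([.005,-.0105,.07],[.018,.0105,.1])@R.T+H))
    if tube:
        o.append(("tube",cyl(.008,.03,.132,.014)@rx(phi).T+H)); o.append(("cap",cyl(.011,.132,.15,.014)@rx(phi).T+H))
    a=np.linspace(0,2*np.pi,24,endpoint=False)
    o.append(("hub",np.vstack([np.c_[0*a+x,.03*np.cos(a),.03*np.sin(a)] for x in(-.01,.01)])+H))
    o.append(("axle",box([-.05,-.008,-.008],[0,.008,.008])+H))
    return o
def body(): return [("base",box([-.085,-.095,0],[.125,.095,.012])),("house",box([-.075,-.055,0],[.035,.055,.195]))]
def mask(parts,pose,cal,S=4):
    m=np.zeros((400*S,640*S),np.uint8)
    for _,P in parts:
        W=P@rotz(pose[2]).T+[pose[0],pose[1],0]
        p=(proj(W,cal)+.5)*S-.5
        cv2.fillConvexPoly(m,cv2.convexHull(np.round(p).astype(np.int32)),255)
    return cv2.resize(m,(640,400),interpolation=cv2.INTER_AREA)/255.
E
cat > fit.py <<'E'
from cell import bot
from h import *
from scipy.optimize import minimize
C={n:bot.calibration(n) for n in("side","top")}
D={n:np.load(f"sil_{n}.npz") for n in C}
def cost(v):
    c=0
    for n in C:
        m=mask(body()+wheel(v[3]),v[:3],C[n]); w=mask(wheel(v[3]),v[:3],C[n])
        c+=abs(m-D[n]["rotator"]).sum()+2*abs(w-D[n]["rotor"]).sum()
    c+=4*abs(mask([p for p in wheel(v[3]) if p[0] in("tube","cap")],v[:3],C["side"])-D["side"]["tube"]).sum()
    return c
best=[]
for ph in np.arange(1.75,4.54,.12):
    v=np.array([.43,.0,.25,ph]); best.append((cost(v),ph))
res=[]
v0=np.array([.43,.07,.2,2.5])
r=minimize(lambda u:sum(abs(mask(body(),u,C[n])-(D[n]["rotator"]&~D[n]["rotor"])).sum() for n in C),[.43,.06,.2],method="Nelder-Mead",options=dict(initial_simplex=[[.43,.06,.2],[.46,.06,.2],[.43,.09,.2],[.43,.06,.3]]))
print(r.x,r.fun)
for ph in np.arange(1.75,4.54,.1): res.append((cost([*r.x,ph]),ph))
res.sort(); print(res[:5])
for c,ph in res[:3]:
    s=np.array([*r.x,ph]); q=minimize(cost,s,method="Nelder-Mead",options=dict(initial_simplex=np.vstack([s]+[s+d for d in np.diag([.006,.006,.03,.08])]))); print(q.x,q.fun)
    best.append((q.fun,q.x))
b=min([x for x in best if np.ndim(x[1])==1],key=lambda x:x[0])[1]; np.save("pose.npy",b)
for n,(x0,y0) in dict(side=(240,140),top=(235,140)).items():
    im=cv2.resize(D[n]["im"][y0:y0+120,x0:x0+160],(800,600),interpolation=cv2.INTER_CUBIC)
    for k,P in body()+wheel(b[3]):
        p=proj(P@rotz(b[2]).T+[b[0],b[1],0],C[n]); p=((p+.5-[x0,y0])*5-.5).round().astype(np.int32)
        cv2.polylines(im,[cv2.convexHull(p)],True,dict(tube=(0,0,255),cap=(0,0,255),spoke=(0,255,0),clip=(255,0,255)).get(k,(0,255,255)),1)
    cv2.imwrite(f"pics/{n}_fit.png",im)
E
python3 fit.py
```

```text
[0.51137084 0.11237862 0.25957564] 1104.0862745098038
[(np.float64(1932.5411764705882), np.float64(2.750000000000001)), (np.float64(2030.1215686274509), np.float64(2.650000000000001)), (np.float64(2296.3529411764703), np.float64(3.7500000000000018)), (np.float64(2645.7725490196076), np.float64(3.850000000000002)), (np.float64(2744.2039215686273), np.float64(3.6500000000000017))]
[0.51072233 0.11263653 0.25853334 2.71090257] 1727.1999999999998
[0.51060779 0.11282278 0.25971749 2.70603441] 1726.6078431372548
[0.5109035  0.11328487 0.26045609 3.7603955 ] 2247.1176470588234
```

View pics/side_fit.png

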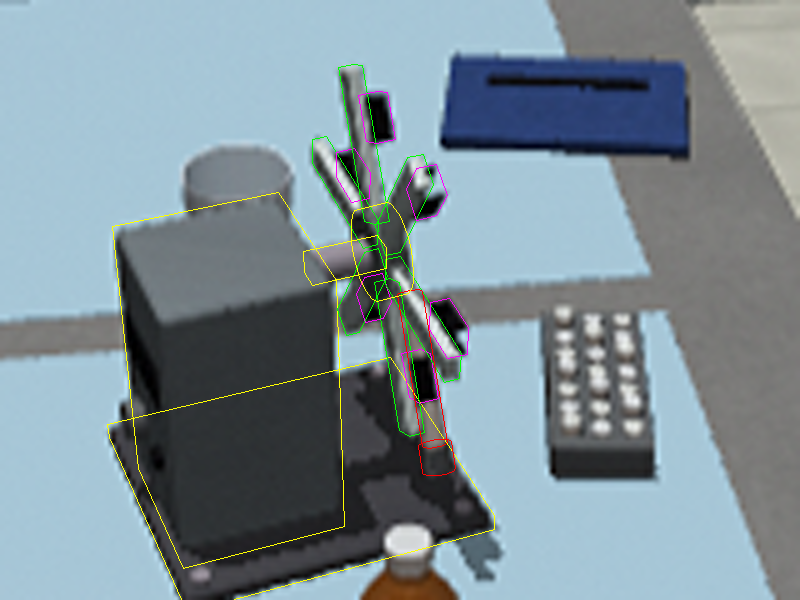

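View pics/top_fit.png

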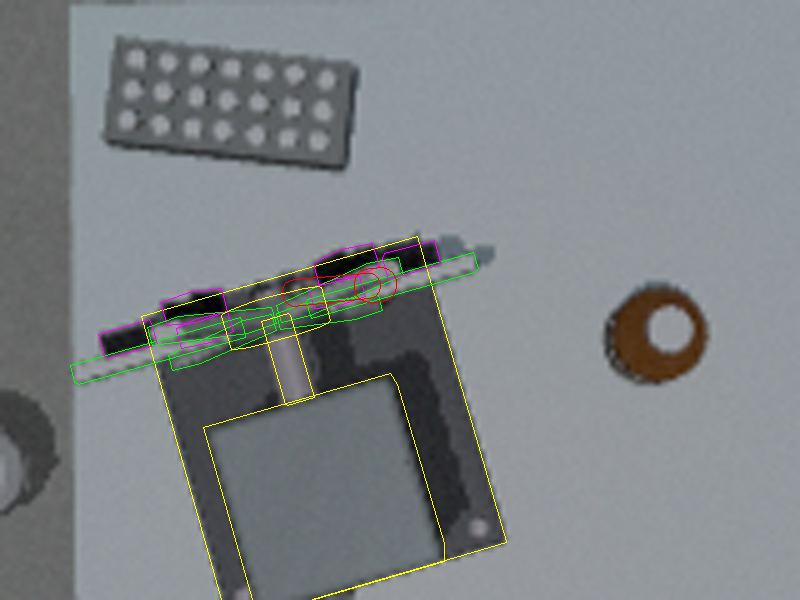

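```bash
cat >> h.py <<'E'
def where(bot,tgts=()):
    b=np.load("pose.npy"); R=rotz(b[2]); H=np.array([b[0],b[1],0])+R@[.085,0,.17]
    s=bot.state(); T=np.asarray(s["tool_rot"]); tip=s["eef_pos"]+T[:,1]*.022
    print("t",round(s["time_s"],2),"tip hub-frame mm",(R.T@(tip-H)*1e3).round(1),"j",np.round(s["joints"],2),"F",np.round(s["contact_force"],1),"w",round(s["width"],3))
    print("tool axes in rotator frame\n",(R.T@T).round(3))
    for t in tgts:
        d=T.T@(H+R@(np.array(t)/1e3)-tip); print("to",t,"tool cm",(d*100).round(2))
E
python3 -c "
from cell import bot
from h import *
where(bot,[(-6,-105,170),(-6,-105,45)])"
```

```text
t 0.7 tip hub-frame mm [-609.5 -502.9   61.3] j [-1.32  0.13 -0.04  1.41  0.    1.57] F [ 0.7 -0.3 -0.1] w 0.085
tool axes in rotator frame
 [[-1.     0.    -0.004]
 [ 0.004 -0.    -1.   ]
 [-0.    -1.     0.   ]]
to (-6, -105, 170) tool cm [-60.19 -10.87 -40.03]
to (-6, -105, 45) tool cm [-60.19   1.63 -40.03]
```

Request:
{"fn": "step_arm", "kwargs": {"targets": [{"translation": [-2, -4, -1], "twist": [0, 0, 0], "claw": 0}, {"translation": [-3.5, -3, -2], "twist": [0, 0, 0], "claw": 0}, {"translation": [-4, -2, -2], "twist": [0, 0, 0], "claw": 0}, {"translation": [-4, -1, -2.5], "twist": [0, 0, 0], "claw": 0}, {"translation": [-4, -1, -2.5], "twist": [0, 0, 0], "claw": 0}]}}

```text
time_s: 1.2
eef_pos: [0.2781, -0.3658, 0.3642]
tool_rot: [[-0.97, -0.001, 0.242], [-0.242, 0.005, -0.97], [-0.0, -1.0, -0.005]]
contact_force: [0.8, -0.8, -0.1]
width: 0.0122
```

```bash
python3 -c "
from cell import bot
from h import *
where(bot,[(-6,-105,170)])"
```

```text
t 1.2 tip hub-frame mm [-432.6 -402.7  172.2] j [-0.92  0.03  0.1   1.65  0.    1.97] F [ 0.8 -0.8 -0.1] w 0.012
tool axes in rotator frame
 [[-1.     0.    -0.015]
 [ 0.015  0.005 -1.   ]
 [-0.    -1.    -0.005]]
to (-6, -105, 170) tool cm [-42.21   0.38 -30.41]
```

Request:
{"fn": "step_arm", "kwargs": {"targets": [{"translation": [-2.6, 0, -1.8], "twist": [0, -0.15, 0], "claw": 0}, {"translation": [-2.8, 0, -1.45], "twist": [0, -0.15, 0], "claw": 0}, {"translation": [-3.0, 0, -1.0], "twist": [0, -0.15, 0], "claw": 0}, {"translation": [-3.1, 0, -0.55], "twist": [0, -0.15, 0], "claw": 0}, {"translation": [-3.2, 0, -0.05], "twist": [0, -0.15, 0], "claw": 0}]}}

```text
time_s: 1.7
eef_pos: [0.3854, -0.2384, 0.368]
tool_rot: [[-0.54, 0.004, 0.842], [-0.842, 0.001, -0.54], [-0.003, -1.0, 0.003]]
contact_force: [0.4, -0.6, 0.0]
width: 0.0002
```

Request:
{"fn": "step_arm", "kwargs": {"targets": [{"translation": [-3.15, 0, 0.4], "twist": [0, -0.15, 0], "claw": 0}, {"translation": [-3.05, 0, 0.9], "twist": [0, -0.15, 0], "claw": 0}, {"translation": [-2.9, 0, 1.3], "twist": [0, -0.15, 0], "claw": 0}, {"translation": [-2.65, 0, 1.75], "twist": [0, -0.15, 0], "claw": 0}, {"translation": [-2.4, 0, 2.1], "twist": [0, -0.15, 0], "claw": 0}]}}

```text
time_s: 2.2
eef_pos: [0.491, -0.1105, 0.3694]
tool_rot: [[0.179, 0.006, 0.984], [-0.984, -0.0, 0.179], [0.001, -1.0, 0.006]]
contact_force: [0.6, -0.8, 0.7]
width: -0.0001
```

```bash
python3 -c "
from cell import bot
from h import *
where(bot,[(-8,-105,170)])"
```

```text
t 2.2 tip hub-frame mm [-161.2 -210.8  177.4] j [-0.22  0.11  0.2   1.65  0.    1.17] F [ 0.6 -0.8  0.7] w -0.0
tool axes in rotator frame
 [[-0.08   0.006  0.997]
 [-0.997 -0.002 -0.08 ]
 [ 0.001 -1.     0.006]]
to (-8, -105, 170) tool cm [-11.76   0.81  14.42]
```

Request:
{"fn": "step_arm", "kwargs": {"targets": [{"translation": [-2.6, 0.2, 3.2], "twist": [0, -0.05, 0], "claw": 0}, {"translation": [-2.6, 0.2, 3.2], "twist": [0, -0.03, 0], "claw": 0}, {"translation": [-2.6, 0.2, 3.2], "twist": [0, 0, 0], "claw": 0}, {"translation": [-2.6, 0.2, 3.0], "twist": [0, 0, 0], "claw": 0}, {"translation": [-1.5, 0, 2.0], "twist": [0, 0, 0], "claw": 0}]}}

```text
time_s: 2.7
eef_pos: [0.6089, 0.0473, 0.3619]
tool_rot: [[0.264, 0.008, 0.964], [-0.964, -0.001, 0.265], [0.003, -1.0, 0.007]]
contact_force: [0.1, -0.3, -0.5]
width: -0.0004
```

```bash
python3 -c "
from cell import bot
from h import *
where(bot,[(-8,-105,170),(-8,-105,45)])
for n in ('side','top'):
    im=bot.read_camera(n)
    x0,y0=(240,100) if n=='side' else (235,140)
    cv2.imwrite(f'pics/{n}1.png',cv2.resize(im[y0:y0+120,x0:x0+160,::-1],(640,480),interpolation=cv2.INTER_CUBIC))
"
```

```text
t 2.7 tip hub-frame mm [ -6.7 -88.7 169.9] j [ 0.08  0.33  0.45  1.69 -0.    1.38] F [ 0.1 -0.3 -0.5] w -0.0
tool axes in rotator frame
 [[ 0.008  0.007  1.   ]
 [-1.    -0.003  0.008]
 [ 0.003 -1.     0.007]]
to (-8, -105, 170) tool cm [ 1.63 -0.01 -0.14]
to (-8, -105, 45) tool cm [ 1.6  12.49 -0.23]
```

View pics/side1.png

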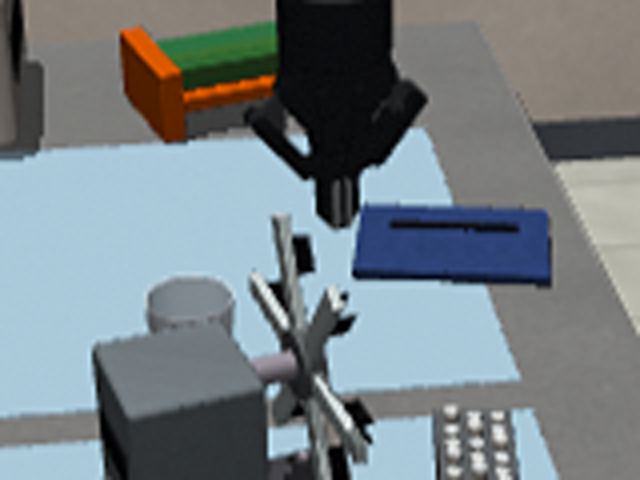

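View pics/top1.png

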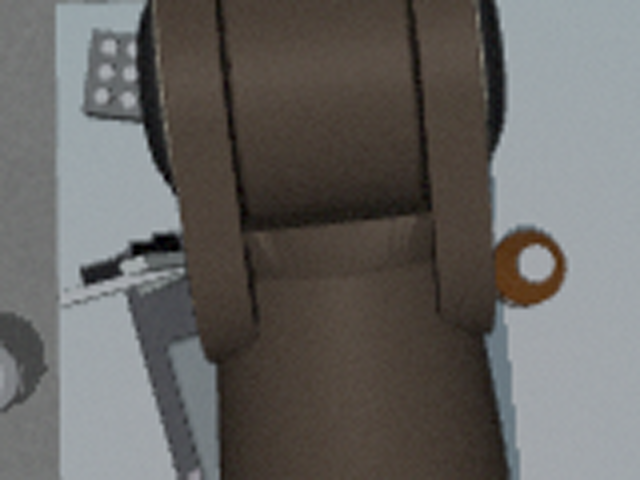

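```bash
python3 -c "
from cell import bot
from h import *
s=bot.state();T=s['tool_rot'];tip=s['eef_pos']+T[:,1]*.022
for e in(0,.01,-.01): print(proj(tip+T[:,1]*e,bot.calibration('side')))
"
```

```text
[[324.02854195 155.75964858]]
[[324.06825629 158.90644622]]
[[323.98843853 152.58202186]]
```

Request:
{"fn": "step_arm", "kwargs": {"targets": [{"translation": [1.4, 0, -0.1], "twist": [0, 0, 0], "claw": 0}, {"translation": [0.2, 2.5, 0], "twist": [0, 0, 0], "claw": 0}, {"translation": [0, 3.5, 0], "twist": [0, 0, 0], "claw": 0}, {"translation": [0, 3, 0], "twist": [0, 0, 0], "claw": 0}, {"translation": [0, 1.5, 0], "twist": [0, 0, 0], "claw": 0}]}}

```text
time_s: 3.3
eef_pos: [0.6134, 0.0236, 0.257]
tool_rot: [[0.262, 0.014, 0.965], [-0.965, -0.003, 0.263], [0.007, -1.0, 0.013]]
contact_force: [-0.3, -0.5, -0.2]
width: -0.0004
```

```bash
python3 -c "
from cell import bot
from h import *
where(bot,[(-8,-95,60)])
im=bot.read_camera('side')
x0,y0=(240,120)
cv2.imwrite(f'pics/side2.png',cv2.resize(im[y0:y0+120,x0:x0+160,::-1],(640,480),interpolation=cv2.INTER_CUBIC))
"
```

```text
t 3.3 tip hub-frame mm [  -8.3 -112.7   65. ] j [ 0.04  0.29  0.17  1.44 -0.    1.35] F [-0.3 -0.5 -0.2] w -0.0
tool axes in rotator frame
 [[ 0.006  0.013  1.   ]
 [-1.    -0.007  0.006]
 [ 0.007 -1.     0.013]]
to (-8, -95, 60) tool cm [-1.78  0.49  0.04]
```

View pics/side2.png

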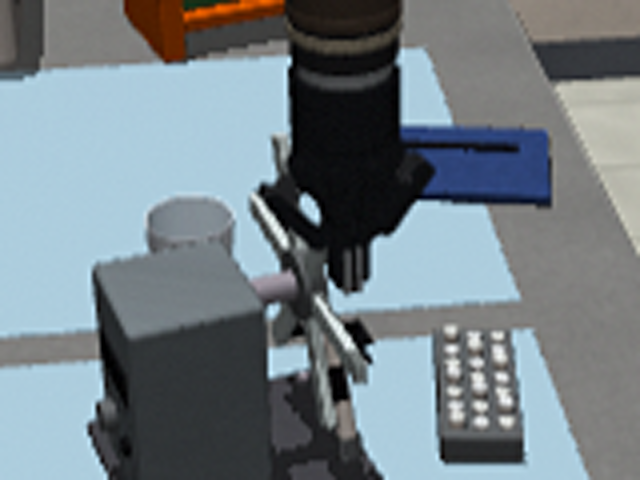

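Request:
{"fn": "step_arm", "kwargs": {"targets": [{"translation": [-1.0, -0.2, 0], "twist": [0, 0, 0], "claw": 0}, {"translation": [-1.0, -0.2, 0], "twist": [0, 0, 0], "claw": 0}, {"translation": [-1.0, -0.2, 0], "twist": [0, 0, 0], "claw": 0}, {"translation": [-1.0, -0.2, 0], "twist": [0, 0, 0], "claw": 0}, {"translation": [-1.0, -0.2, 0], "twist": [0, 0, 0], "claw": 0}]}}

```text
time_s: 3.85
eef_pos: [0.5993, 0.0696, 0.2709]
tool_rot: [[0.256, 0.019, 0.967], [-0.967, -0.006, 0.256], [0.01, -1.0, 0.016]]
contact_force: [0.1, -2.9, 1.4]
width: 0.0003
```

```bash
python3 -c "
from cell import bot
from h import *
where(bot,[(-8,-20,78)])
im=bot.read_camera('side')
x0,y0=(240,120)
cv2.imwrite(f'pics/side3.png',cv2.resize(im[y0:y0+120,x0:x0+160,::-1],(640,480),interpolation=cv2.INTER_CUBIC))
"
```

```text
t 3.85 tip hub-frame mm [-10.  -64.7  78.9] j [ 0.12  0.26  0.17  1.46 -0.01  1.43] F [ 0.1 -2.9  1.4] w 0.0
tool axes in rotator frame
 [[-0.001  0.016  1.   ]
 [-1.    -0.01  -0.001]
 [ 0.01  -1.     0.016]]
to (-8, -20, 78) tool cm [-4.48  0.05  0.2 ]
```

View pics/side3.png

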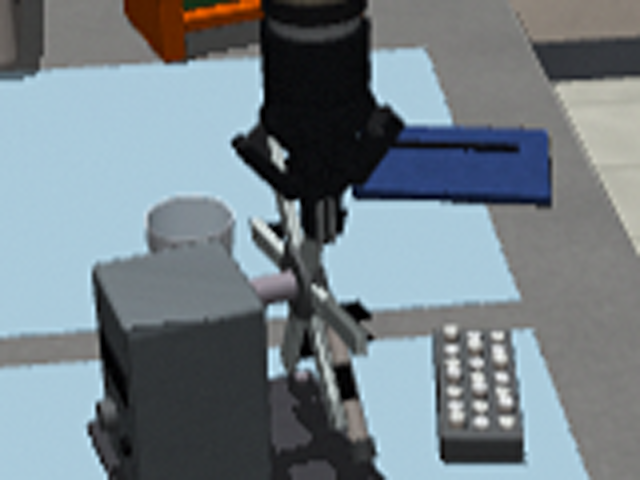

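Request:
{"fn": "step_arm", "kwargs": {"targets": [{"translation": [-1.0, 0, 0.1], "twist": [-0.01, 0, 0.01], "claw": 0}, {"translation": [-1.0, 0, 0.1], "twist": [-0.01, 0, 0], "claw": 0}, {"translation": [-1.0, 0, 0], "twist": [-0.01, 0, 0], "claw": 0}, {"translation": [-1.0, 0, 0], "twist": [0, 0, 0], "claw": 0}, {"translation": [-1.0, 0, 0], "twist": [0, 0, 0], "claw": 0}]}}

```text
time_s: 4.4
eef_pos: [0.5875, 0.1246, 0.2733]
tool_rot: [[0.258, -0.013, 0.966], [-0.966, -0.003, 0.258], [-0.001, -1.0, -0.014]]
contact_force: [-0.1, -2.8, 1.3]
width: -0.0001
```

```bash
python3 -c "
from cell import bot
from h import *
where(bot,[(-8,8,80),(-8,36,71),(-8,62,54)])
im=bot.read_camera('side')
x0,y0=(240,120)
cv2.imwrite(f'pics/side4.png',cv2.resize(im[y0:y0+120,x0:x0+160,::-1],(640,480),interpolation=cv2.INTER_CUBIC))
"
```

```text
t 4.4 tip hub-frame mm [-7.9 -8.4 81.3] j [0.21 0.29 0.2  1.5  0.   1.52] F [-0.1 -2.8  1.3] w -0.0
tool axes in rotator frame
 [[ 0.001 -0.014  1.   ]
 [-1.     0.001  0.001]
 [-0.001 -1.    -0.014]]
to (-8, 8, 80) tool cm [-1.64  0.13 -0.  ]
to (-8, 36, 71) tool cm [-4.44  1.03  0.01]
to (-8, 62, 54) tool cm [-7.03  2.73  0.04]
```

View pics/side4.png

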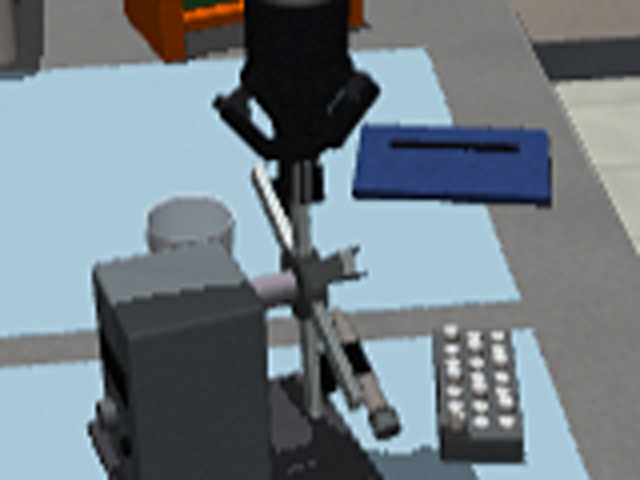

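Request:
{"fn": "step_arm", "kwargs": {"targets": [{"translation": [-1.0, 0.1, 0], "twist": [0.01, 0, 0], "claw": 0}, {"translation": [-0.9, 0.2, 0], "twist": [0, 0, 0], "claw": 0}, {"translation": [-0.8, 0.3, 0], "twist": [0, 0, 0], "claw": 0}, {"translation": [-0.8, 0.3, 0], "twist": [0, 0, 0], "claw": 0}, {"translation": [-0.8, 0.4, 0], "twist": [0, 0, 0], "claw": 0}]}}

```text
time_s: 4.95
eef_pos: [0.5748, 0.1708, 0.258]
tool_rot: [[0.259, -0.005, 0.966], [-0.966, 0.0, 0.259], [-0.002, -1.0, -0.005]]
contact_force: [0.1, -1.8, 0.4]
width: -0.0001
```

Request:
{"fn": "step_arm", "kwargs": {"targets": [{"translation": [-0.6, 0.3, 0], "twist": [0, 0, 0], "claw": 0}, {"translation": [-0.6, 0.4, 0], "twist": [0, 0, 0], "claw": 0}, {"translation": [-0.5, 0.4, 0], "twist": [0, 0, 0], "claw": 0}, {"translation": [-0.5, 0.4, 0], "twist": [0, 0, 0], "claw": 0}, {"translation": [0, 0, 0], "twist": [0, 0, 0], "claw": 0}]}}

```text
time_s: 5.45
eef_pos: [0.5677, 0.1949, 0.2402]
tool_rot: [[0.26, -0.008, 0.966], [-0.966, 0.0, 0.26], [-0.002, -1.0, -0.007]]
contact_force: [0.1, 0.2, -0.2]
width: 0.0001
```

```bash
python3 -c "
from cell import bot
from h import *
where(bot,[(-8,62,54)])
im=bot.read_camera('side')
x0,y0=(240,120)
cv2.imwrite(f'pics/side5.png',cv2.resize(im[y0:y0+120,x0:x0+160,::-1],(640,480),interpolation=cv2.INTER_CUBIC))
"
```

```text
t 5.45 tip hub-frame mm [-8.9 64.7 48.2] j [0.33 0.28 0.12 1.42 0.   1.64] F [ 0.1  0.2 -0.2] w 0.0
tool axes in rotator frame
 [[ 0.003 -0.007  1.   ]
 [-1.     0.002  0.003]
 [-0.002 -1.    -0.007]]
to (-8, 62, 54) tool cm [ 0.27 -0.58  0.09]
```

View pics/side5.png

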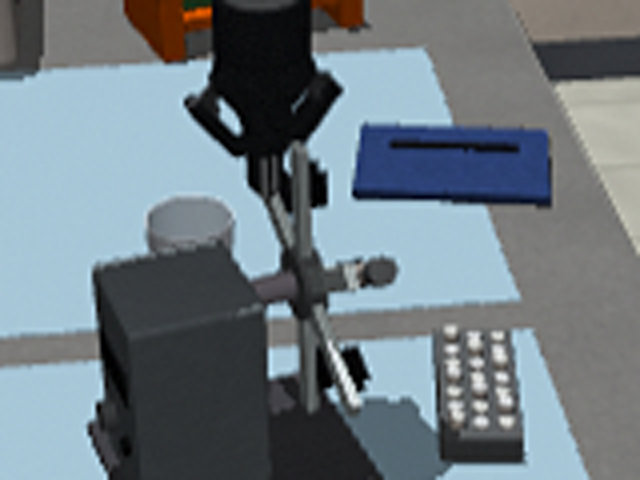

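Request:
{"fn": "step_arm", "kwargs": {"targets": [{"translation": [0, -2, 0], "twist": [0, 0, 0], "claw": 0}, {"translation": [0, -3.5, 0], "twist": [0, 0, 0], "claw": 0}, {"translation": [0, -3.5, 0.1], "twist": [0, 0, 0], "claw": 0}, {"translation": [0.5, -2.5, 0], "twist": [0, 0, 0], "claw": 0}, {"translation": [2.5, -0.5, 0], "twist": [0, 0, 0], "claw": 0}]}}

```text
time_s: 6.0
eef_pos: [0.5755, 0.1679, 0.3625]
tool_rot: [[0.263, -0.014, 0.965], [-0.965, 0.003, 0.264], [-0.007, -1.0, -0.012]]
contact_force: [0.4, 0.2, -0.3]
width: -0.0001
```

```bash
python3 -c "
from cell import bot
from h import *
where(bot,[(-8,-45,145),(-8,-45,80)])"
```

```text
t 6.0 tip hub-frame mm [ -8.4  36.7 170.5] j [0.28 0.32 0.45 1.71 0.01 1.58] F [ 0.4  0.2 -0.3] w -0.0
tool axes in rotator frame
 [[ 0.007 -0.012  1.   ]
 [-1.     0.007  0.007]
 [-0.007 -1.    -0.012]]
to (-8, -45, 145) tool cm [8.19 2.5  0.01]
to (-8, -45, 80) tool cm [8.24 9.   0.09]
```

Request:
{"fn": "step_arm", "kwargs": {"targets": [{"translation": [2.5, 0, 0], "twist": [0.01, 0, 0], "claw": 0}, {"translation": [3, 0, 0], "twist": [0, 0, 0], "claw": 0}, {"translation": [2.5, 0.5, 0], "twist": [0, 0, 0], "claw": 0}, {"translation": [0, 2, 0], "twist": [0, 0, 0], "claw": 0}, {"translation": [0, 2, 0], "twist": [0, 0, 0], "claw": 0}]}}

```text
time_s: 6.5
eef_pos: [0.5998, 0.0871, 0.3218]
tool_rot: [[0.261, 0.007, 0.965], [-0.965, 0.011, 0.261], [-0.009, -1.0, 0.009]]
contact_force: [-0.5, 0.7, -0.7]
width: -0.0002
```

```bash
python3 -c "
from cell import bot
from h import *
where(bot,[(-8,-45,80)])
im=bot.read_camera('side')
x0,y0=(240,120)
cv2.imwrite(f'pics/side6.png',cv2.resize(im[y0:y0+120,x0:x0+160,::-1],(640,480),interpolation=cv2.INTER_CUBIC))
"
```

```text
t 6.5 tip hub-frame mm [ -5.2 -47.6 129.8] j [0.14 0.29 0.32 1.59 0.01 1.45] F [-0.5  0.7 -0.7] w -0.0
tool axes in rotator frame
 [[ 0.005  0.009  1.   ]
 [-1.     0.009  0.005]
 [-0.009 -1.     0.009]]
to (-8, -45, 80) tool cm [-0.21  4.98 -0.32]
```

View pics/side6.png

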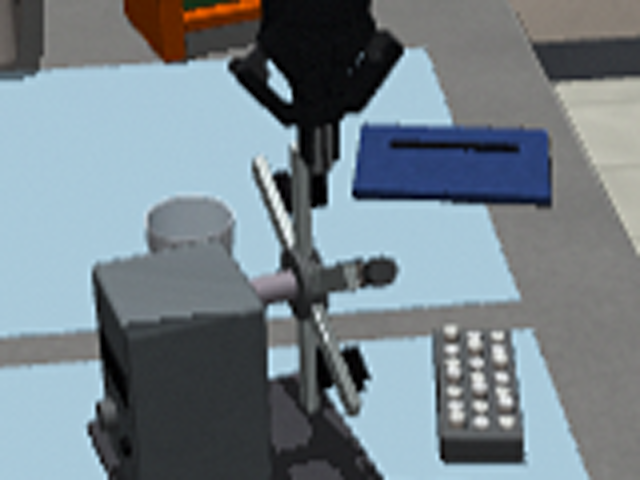

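Request:
{"fn": "step_arm", "kwargs": {"targets": [{"translation": [0, 2, -0.1], "twist": [-0.005, 0, 0], "claw": 0}, {"translation": [0, 2, -0.1], "twist": [0, 0, -0.005], "claw": 0}, {"translation": [-0.2, 0.8, -0.1], "twist": [0, 0, 0], "claw": 0}, {"translation": [-0.8, 0, 0], "twist": [0, 0, 0], "claw": 0}, {"translation": [-0.8, 0, 0], "twist": [0, 0, 0], "claw": 0}]}}

```text
time_s: 7.05
eef_pos: [0.5908, 0.1046, 0.2707]
tool_rot: [[0.26, -0.002, 0.966], [-0.966, 0.007, 0.26], [-0.007, -1.0, -0.0]]
contact_force: [0.1, -0.2, 0.1]
width: 0.0
```

```bash
python3 -c "
from cell import bot
from h import *
where(bot,[(-8,-8,82),(-8,8,80),(-8,36,71),(-8,60,54)])
"
```

```text
t 7.05 tip hub-frame mm [ -9.6 -28.3  78.7] j [0.17 0.27 0.18 1.48 0.01 1.48] F [ 0.1 -0.2  0.1] w 0.0
tool axes in rotator frame
 [[ 0.003 -0.     1.   ]
 [-1.     0.007  0.003]
 [-0.007 -1.    -0.   ]]
to (-8, -8, 82) tool cm [-2.04 -0.32  0.17]
to (-8, 8, 80) tool cm [-3.63 -0.11  0.17]
to (-8, 36, 71) tool cm [-6.43  0.81  0.18]
to (-8, 60, 54) tool cm [-8.82  2.53  0.19]
```

Request:
{"fn": "step_arm", "kwargs": {"targets": [{"translation": [-0.9, -0.1, 0.1], "twist": [0, 0, -0.005], "claw": 0}, {"translation": [-0.9, 0, 0.1], "twist": [0, 0, 0], "claw": 0}, {"translation": [-0.9, 0, 0], "twist": [0, 0, 0], "claw": 0}, {"translation": [-0.9, 0, 0], "twist": [0, 0, 0], "claw": 0}, {"translation": [-0.9, 0.2, 0], "twist": [0, 0, 0], "claw": 0}]}}

```text
time_s: 7.55
eef_pos: [0.5812, 0.1529, 0.2734]
tool_rot: [[0.26, 0.004, 0.965], [-0.965, 0.0, 0.26], [0.001, -1.0, 0.004]]
contact_force: [0.7, -1.7, -0.3]
width: -0.0001
```

```bash
python3 -c "
from cell import bot
from h import *
where(bot,[(-8,36,71),(-8,60,54)])
im=bot.read_camera('side')
x0,y0=(240,120)
cv2.imwrite(f'pics/side7.png',cv2.resize(im[y0:y0+120,x0:x0+160,::-1],(640,480),interpolation=cv2.INTER_CUBIC))
"
```

```text
t 7.55 tip hub-frame mm [-6.4 20.6 81.4] j [ 0.26  0.27  0.18  1.48 -0.    1.56] F [ 0.7 -1.7 -0.3] w -0.0
tool axes in rotator frame
 [[ 0.004  0.004  1.   ]
 [-1.    -0.001  0.004]
 [ 0.001 -1.     0.004]]
to (-8, 36, 71) tool cm [-1.55  1.04 -0.16]
to (-8, 60, 54) tool cm [-3.95  2.73 -0.15]
```

View pics/side7.png

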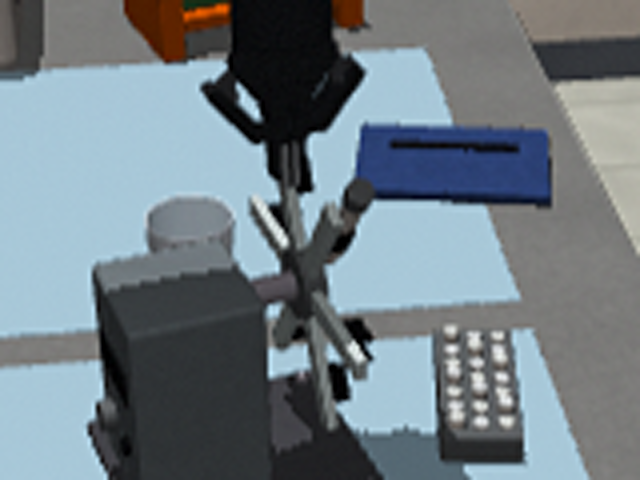

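Request:
{"fn": "step_arm", "kwargs": {"targets": [{"translation": [-0.8, 0.4, -0.1], "twist": [0, 0, 0], "claw": 0}, {"translation": [-0.7, 0.4, 0], "twist": [0, 0, 0], "claw": 0}, {"translation": [-0.7, 0.4, 0], "twist": [0, 0, 0], "claw": 0}, {"translation": [-0.4, 0.4, 0], "twist": [0, 0, 0], "claw": 0}, {"translation": [0, 0, 0], "twist": [0, 0, 0], "claw": 0}]}}

```text
time_s: 8.1
eef_pos: [0.5723, 0.1822, 0.2556]
tool_rot: [[0.262, 0.004, 0.965], [-0.965, 0.003, 0.262], [-0.002, -1.0, 0.005]]
contact_force: [0.6, -0.4, 0.2]
width: -0.0003
```

```bash
cat > ang.py <<'E'
from cell import bot
from h import *
import sys
tag=sys.argv[1]
where(bot,[(-8,60,54)])
b=np.load("pose.npy"); C=bot.calibration("side")
im=bot.read_camera('side')
sil=bot.silhouettes("tube","side")
for k in sil[:2]: print(k["p"],k["rect"])
r=bot.silhouettes("rotor","side"); print([x["p"] for x in r[:2]])
R=r[0]["region"]; T=sil[0]["region"] if sil else None
best=[]
for ph in np.arange(-.4,1.0,.01):
    W=wheel(ph); m=mask(W,b[:3],C,2); t=mask([p for p in W if p[0] in("tube","cap")],b[:3],C,2)
    # rotor occluded by fingers: only count model misses where region exists + tube
    best.append((abs(m-R).sum(),abs(t-T).sum() if T is not None else 0,ph))
best=np.array(best)
print("rotor fit",best[best[:,0].argmin()],"tube fit",best[best[:,1].argmin()])
ph=best[best[:,1].argmin(),2]
x0,y0=(240,120)
o=cv2.resize(im[y0:y0+120,x0:x0+160,::-1],(800,600),interpolation=cv2.INTER_CUBIC)
cv2.imwrite(f"pics/side{tag}.png",o.copy())
for k,P in wheel(ph):
    p=proj(P@rotz(b[2]).T+[b[0],b[1],0],C); p=((p+.5-[x0,y0])*5-.5).round().astype(np.int32)
    cv2.polylines(o,[cv2.convexHull(p)],True,dict(tube=(0,0,255),cap=(0,0,255),spoke=(0,255,0),clip=(255,0,255)).get(k,(0,255,255)),1)
cv2.imwrite(f"pics/side{tag}o.png",o)
E
python3 ang.py 8
```

```text
t 8.1 tip hub-frame mm [-7.4 51.2 63.6] j [0.31 0.27 0.14 1.44 0.   1.61] F [ 0.6 -0.4  0.2] w -0.0
tool axes in rotator frame
 [[ 0.006  0.005  1.   ]
 [-1.     0.002  0.006]
 [-0.002 -1.     0.005]]
to (-8, 60, 54) tool cm [-0.88  0.96 -0.06]
0.55 [319.4, 151.0, 6.2, 29.2]
[0.85]
rotor fit [2.67600000e+02 1.10066667e+02 1.70000000e-01] tube fit [2.67600000e+02 1.10066667e+02 1.70000000e-01]
```

View pics/side8o.png

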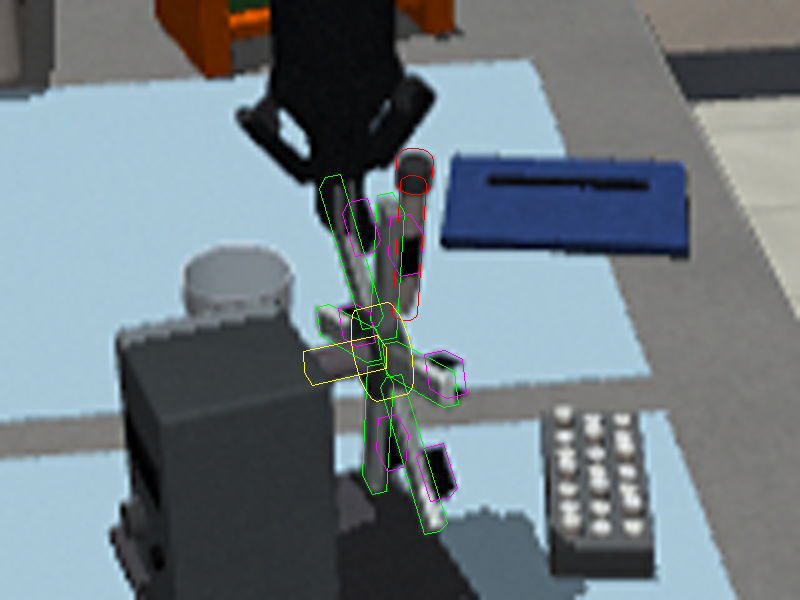

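Request:
{"fn": "step_arm", "kwargs": {"targets": [{"translation": [-0.4, 0.3, 0], "twist": [0, 0, 0], "claw": 0}, {"translation": [-0.3, 0.3, 0], "twist": [0, 0, 0], "claw": 0}, {"translation": [-0.2, 0.2, 0], "twist": [0, 0, 0], "claw": 0}, {"translation": [0, 0, 0], "twist": [0, 0, 0], "claw": 0}, {"translation": [0, 0, 0], "twist": [0, 0, 0], "claw": 0}]}}

```text
time_s: 8.75
eef_pos: [0.5705, 0.19, 0.2478]
tool_rot: [[0.26, 0.005, 0.965], [-0.965, 0.002, 0.26], [-0.0, -1.0, 0.006]]
contact_force: [1.1, -0.9, 0.8]
width: -0.0
```

```bash
python3 ang.py 9
```

```text
t 8.75 tip hub-frame mm [-7.2 59.2 55.8] j [0.32 0.27 0.12 1.42 0.   1.63] F [ 1.1 -0.9  0.8] w -0.0
tool axes in rotator frame
 [[ 0.004  0.006  1.   ]
 [-1.     0.     0.004]
 [-0.    -1.     0.006]]
to (-8, 60, 54) tool cm [-0.08  0.18 -0.08]
[0.81]
rotor fit [2.63345098e+02 0.00000000e+00 4.00000000e-02] tube fit [ 8.68031373e+02  0.00000000e+00 -4.00000000e-01]
```

View pics/side9o.png

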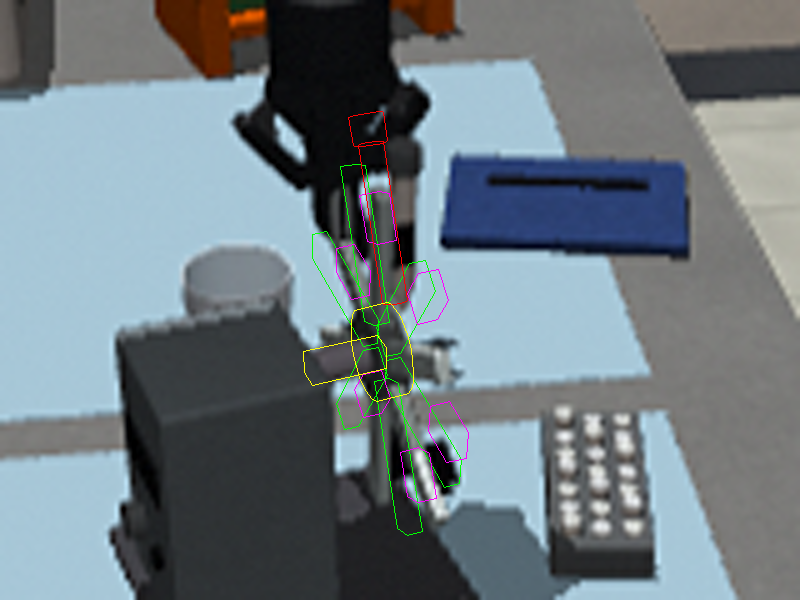

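Request:
{"fn": "step_arm", "kwargs": {"targets": [{"translation": [-0.2, 0.2, 0], "twist": [0, 0, 0], "claw": 0}, {"translation": [-0.1, 0.1, 0], "twist": [0, 0, 0], "claw": 0}, {"translation": [0, 0, 0], "twist": [0, 0, 0], "claw": 0}, {"translation": [0, 0, 0], "twist": [0, 0, 0], "claw": 0}, {"translation": [0, -0.5, 0], "twist": [0, 0, 0], "claw": 0}]}}

```text
time_s: 9.4
eef_pos: [0.5694, 0.1928, 0.2493]
tool_rot: [[0.26, 0.004, 0.966], [-0.966, 0.002, 0.26], [-0.0, -1.0, 0.005]]
contact_force: [0.2, 0.1, 0.6]
width: -0.0001
```

```bash
python3 ang.py 10
```

```text
t 9.4 tip hub-frame mm [-7.6 62.2 57.3] j [0.33 0.27 0.13 1.42 0.   1.63] F [0.2 0.1 0.6] w -0.0
tool axes in rotator frame
 [[ 0.003  0.005  1.   ]
 [-1.     0.     0.003]
 [-0.    -1.     0.005]]
to (-8, 60, 54) tool cm [ 0.22  0.33 -0.05]
0.67 [314.4, 147.4, 7.8, 31.8]
[0.83]
rotor fit [2.61811765e+02 9.05333333e+01 1.00000000e-02] tube fit [2.61811765e+02 9.05333333e+01 1.00000000e-02]
```

Angle about 0.01 rad. Lifting clear and backing off toward +y, away from the tube.

Request:
{"fn": "step_arm", "kwargs": {"targets": [{"translation": [0, -1.5, 0], "twist": [0, 0, 0], "claw": 0}, {"translation": [0, -3, 0], "twist": [0, 0, 0], "claw": 0}, {"translation": [0, -3.5, 0], "twist": [0, 0, 0], "claw": 0}, {"translation": [-2, -2.5, 0], "twist": [0, 0, 0], "claw": 0}, {"translation": [-4, -1, 0], "twist": [0, 0, 0], "claw": 0}]}}

```text
time_s: 10.05
eef_pos: [0.5531, 0.2484, 0.3669]
tool_rot: [[0.254, 0.001, 0.967], [-0.967, 0.001, 0.254], [-0.001, -1.0, 0.002]]
contact_force: [-0.4, 0.6, 1.1]
width: 0.0003
```

Request:
{"fn": "step_arm", "kwargs": {"targets": [{"translation": [-4.5, 0, 0], "twist": [0, 0, 0], "claw": 0}, {"translation": [-4.5, 0, 0], "twist": [0, 0, 0], "claw": 0}, {"translation": [-4, 0, 0], "twist": [0, 0, 0], "claw": 0}, {"translation": [0, 0, 0], "twist": [0, 0, 0], "claw": 0}, {"translation": [0, 0, 0], "twist": [0, 0, 0], "claw": 0}]}}

```text
time_s: 10.55
eef_pos: [0.5179, 0.383, 0.3695]
tool_rot: [[0.257, 0.005, 0.966], [-0.966, 0.005, 0.257], [-0.004, -1.0, 0.006]]
contact_force: [-0.0, -0.7, -0.0]
width: -0.0001
```

```bash
python3 ang.py 11
python3 - <<'E'
from cell import bot
from h import *
b=np.load("pose.npy"); C=bot.calibration("top"); im=bot.read_camera("top"); x0,y0=235,140
o=cv2.resize(im[y0:y0+120,x0:x0+160,::-1],(800,600),interpolation=cv2.INTER_CUBIC)
for k,P in wheel(0.01):
    p=proj(P@rotz(b[2]).T+[b[0],b[1],0],C); p=((p+.5-[x0,y0])*5-.5).round().astype(np.int32)
    if k in("tube","cap","spoke"): cv2.polylines(o,[cv2.convexHull(p)],True,dict(tube=(0,0,255),cap=(0,0,255),spoke=(0,255,0)).get(k),1)
cv2.imwrite("pics/top11.png",o)
E
```

```text
t 10.55 tip hub-frame mm [ -8.4 259.3 177.5] j [0.64 0.41 0.59 1.75 0.   1.95] F [-0.  -0.7 -0. ] w -0.0
tool axes in rotator frame
 [[ 0.001  0.006  1.   ]
 [-1.     0.004  0.001]
 [-0.004 -1.     0.006]]
to (-8, 60, 54) tool cm [19.98 12.27 -0.05]
0.53 [315.7, 148.1, 8.1, 29.9]
0.26 [302.4, 146.7, 34.1, 77.0]
[0.71]
rotor fit [2.12070588e+02 1.06780392e+02 3.33066907e-16] tube fit [2.13364706e+02 1.02537255e+02 1.00000000e-02]
```

View pics/side11o.png

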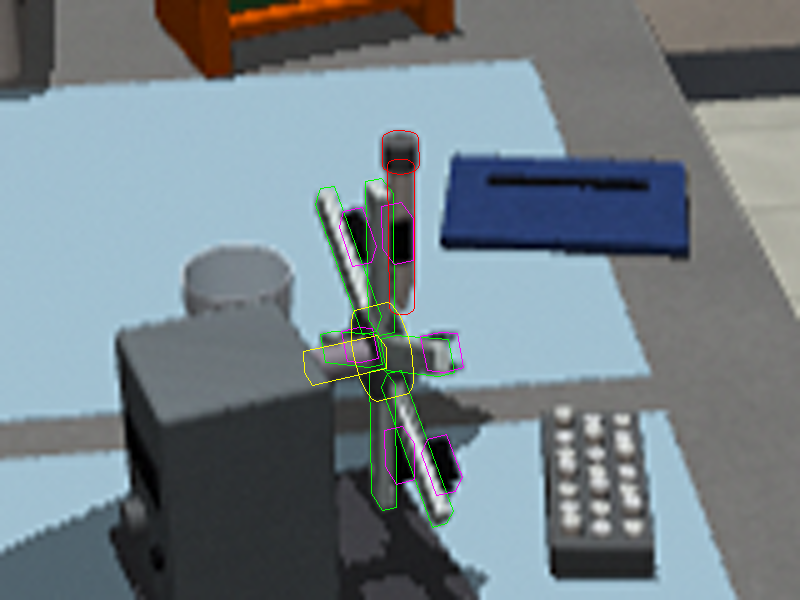

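View pics/top11.png

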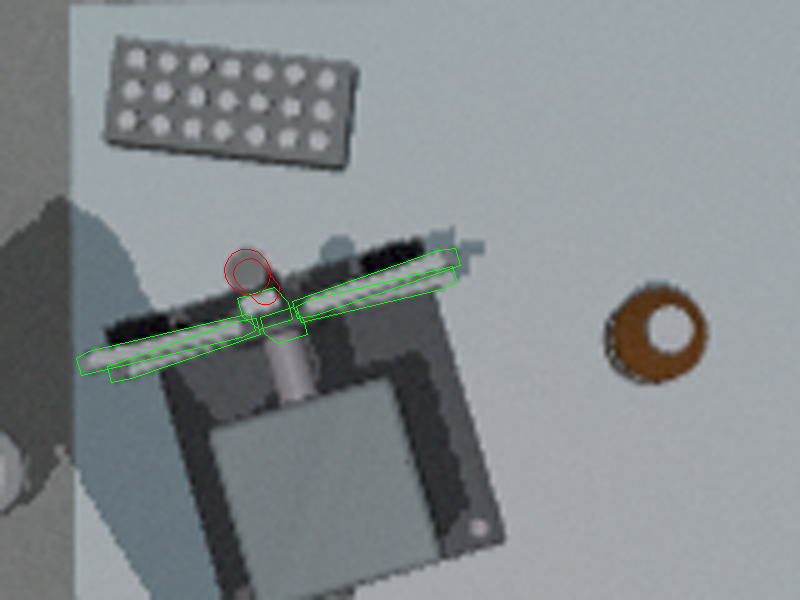

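In both pictures the tube model at about 0 rad overlies the real tube: the cap is at (400,150) in the side crop and (248,268) in the top crop. The bottle, rack and beaker are where they were. Handing in.

```bash
python3 -c "
from cell import bot
print(bot.finish_job())"
```

```text
the job is handed in; nothing more can be done
None
```

The tube's spoke now stands straight up with the cap at the top, and I handed the job in at about 10.7 s.

- **What I did:** I pushed the wheel in two slow fingertip strokes from above with the gripper closed. The first took one spoke from +35° to about −64°, and the second took the spoke ahead of the tube to −60°. That turned the tube from about 155° to upright. I then lifted the arm clear and backed off to the rotator's +y side.
- **Final angle:** with the arm away, fits to the side picture gave 0.00 rad (wheel) and 0.01 rad (tube). That puts the cap within about 2 mm of the vertical, and the top picture agrees. The angle hardly changed while I backed away: 0.01 rad with the finger just clear of the spoke, 0.00 to 0.01 rad after.
- **Forces:** the contact forces I read stayed at about 3 N or less. The fingers went only behind spokes without the tube and were well away from it throughout.
- **Bystanders:** by eye the bottle, rack and beaker show no movement in the pictures.
- **Check that failed:** the tube was not detected in one side picture near the end, when the gripper was behind it. There I used the wheel fit and the fingertip position instead, and later pictures confirmed the result.
- **Not measured:** I did not measure the wheel's speed directly. The fingertip moved at no more than about 0.1 m/s, so the wheel turned at roughly 1 rad/s.

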